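# Cap the studio spray cans by trial fit

## Robot

A 7-joint arm with a two-finger parallel gripper is mounted at the origin on the work surface. World frame = base frame: x ahead of the robot, y to its left, z up, the work surface at z = 0. Lengths are in mm, angles in rad, forces in N, time in s.
With the tool pointing down it reaches from about 400 to 875 mm from the base axis. Payload 6.5 kg.
Tool frame: the origin (TCP) lies on the centre line of the jaws, within the pads' length; the fingertips stand 8 mm ahead of it and the grasp point (between the pads) lies 11 mm behind it; z points along the fingers, y is the line along which they close (so a half turn about z gives the same grasp; the last joint's range is limited). The gripper opens to 85 mm and grips with 20 to 120 N. Pads are 22 mm wide; open, the fingers measure 114 mm over their backs; the gripper's body (76 mm by 85 mm) begins 54 mm behind the grasp point. The pads swing forward as they close: fully open they stand 13 mm farther back than shut.
Start: joints at [-1.336, 0.536, -0.004, 1.538, 0.003, 1.067, -0.071], TCP at [192.58, 620.808, 239.29] pointing down, gripper open.
Joint ranges: [-2.7, 2.7], [-0.37, 2.16], [-1.27, 1.26], [0.24, 2.4], [-1.31, 4.45], [0.19, 1.91], [-2.76, 2.76]. Speed limits (rad/s): [2.39, 2.39, 3.14, 3.14, 3.14, 3.14, 3.14].

## Interface

Orientations are given as a unit quaternion [w, x, y, z].
In Python, from plant import observe, viewer, ticket, finder gives the robot as it stands.
- The arm moves only by the tool move_arm, never from a script. Its argument "commands" is a list of rows, each an object of numbers: "hand": the gripper's target within -1 to 1 (fully open at 1, half-way at 0, shut at -1); "x", "y", "z": the shift along the tool's x, y, z in m; "roll": the turn about the tool's z in rad. A call has exactly 8 rows; each row shifts and turns the commanded pose from where the row before left it, along the tool's axes as they then stand; what a row does not reach is not made up. A row lasts 1/10 s, in which the tool goes at most 50 mm and 8.59 degrees, less where a joint would pass 70% of its speed; a pose out of reach is approached as far as the arm can. A call with a gripper value outside its range is refused whole. The fingers move at their own pace and stop on an object; "squeeze" is the grip in N (left out, the last holds). Time passes only in rows, so rows that do not move let the fingers close, or fill a call up. It gives the time, the measured TCP pose, the force, the opening and the grip force at its end, in the units of the state.
- observe(): the state, without advancing time (a new reading comes with each control period).
- viewer.grab_frame(name): name is "side" or "top" or "wrist"; returns the picture (420x560x3 uint8, red, green, blue); there is no depth.
- viewer.camera_info(name): a dict with "fovy" (degrees; the focal length in pixels is half the picture's height over the tangent of half this angle, whatever the lens; pixels are square), "cx", "cy" (the principal point, pixels), "world_to_cam" (4x4, takes a point from world to camera coordinates). Camera axes: x right, y up, looking along -z (the intrinsics and any distortion apply to the point x, -y, -z); pixel columns grow to the right and rows downward; lengths in mm; the calibration is good to about 2 mm. A picture is of the moment at which its call begins: read the wrist's pose just before it. camera_info takes no time and is no camera call; for the wrist camera it gives the pose at the moment of the call.
- ticket.hand_in(): hands the job in; it is judged then, once.
Trained networks look in the newest picture that a camera, given by its name, has taken for a name from the list of things; names that differ only in an ending like _2 or _b are one class to them, and where a whole thing is asked for, a point or a joint stands for the part that bears it (a point fixed in the world has none). Each returns a list of dicts, best first, with "conf" (0 to 1); they miss things now and then, are a little off and sometimes report something else, mostly with a low value. They report only what shows in the picture. A call takes as long as a camera call. They do not tell look-alikes from the thing itself.
- finder.outline_of(camera, target): "region" (420x560 bool, what is visible of it) and "location" ([row, column] in pixels, amid what is visible of it).
- finder.spot_point(camera, target): "location" ([row, column] in pixels: a listed point, or the origin of a listed thing).
The state is a dict: "t": time; "joint_pos": joint angles; "qvel": joint speeds; "joint_efforts": joint torques, N m; "tcp_pos": TCP position; "tcp_rot": TCP orientation; "wrist_force": force on the tool from outside, world axes, zero at the start; "ft_torque": the same for the moment, N m; "width": opening from 0.0 (shut) to 1.0 (fully open); "gripper_force": force on a finger pad.
Only numpy, scipy, OpenCV 4.12 (cv2) and the standard library are available. Lean on these libraries where they do the work, as an engineer would, in place of code of your own. Each camera call takes 0.05 s, during which the arm holds its last target. There are 200 camera calls.

## Task

The three black caps of the spray cans in the plywood rack got mixed up: they look alike but are made for collars of slightly different sizes, so find out by trying which cap belongs on which can. Press each cap straight down on its own can until it is fully home on the can's shoulder, so that all three cans end up capped, and let go. Leave the ink bottle, the tumbler and the tape roll standing where they are.

Things in the scene. Friction and masses are not known exactly. Their poses are not given: they have to be found in the camera images.
- rack: Fixed plywood block 110 x 370 x 36 mm (x, y, z); origin at the centre of its underside on the table, y along the row. Three upright spray cans 66 mm across are held firmly in its holes at y = -120, 0 and +120 mm. The cans look alike up to their flat shoulder 130 mm above the table; only the collars on top differ slightly in width.
- seat_left (a point): Point on the rack on the axis of the can at the rack's +y end (left), at the can's shoulder, 130 mm above the table; a cap fully home there has its origin here. On the shoulder stands a round steel collar 14 mm high, then a 2 mm 45 degree chamfer, then a white spray button up to 24 mm above the shoulder, which a cap clears. Collars: 45, 50 and 55 mm across, one of each.
- seat_mid (a point): The same point for the middle can. Which collar size stands in which hole differs from start to start. Six springy rounded lugs round each collar stand out 2.5 mm at 6 mm above the shoulder. The right cap slides over the collar, meets the lugs with its edge about 9 mm above the shoulder, and needs a push of roughly 3 to 8 N to go home, where it stays.
- seat_right (a point): The same point for the can at the rack's -y end (right). A cap too small for a can stops hard on the chamfer, its edge 15 to 17 mm above the shoulder: do not force it. A cap too large drops over collar and lugs to the shoulder without resistance and sits loose; another can is then left without a cap that fits.
- cap_a: Loose black plastic overcap, about 35 g, standing mouth-down on the table. Origin: centre of its open underside; z up its axis. Skirt 66 mm across, 0 to 26 mm up; above it a straight round crown 48 mm across, 26 to 60 mm up, flat on top: grip it there, fingertips above the ledge at 26 mm. Inside, a round bore 26 mm deep.
- cap_b: Cap just like cap_a outside, same origin and sizes. The bores of the three caps are 47.4, 52.4 and 57.4 mm across; which cap has which cannot be seen as they stand. Each bore is 2.4 mm wider than the collar it belongs to.
- cap_c: Cap just like cap_a and cap_b outside, same origin and sizes; its bore is one of the same three.
- ink_bottle: Bystander: loose square dark ink bottle, 56 mm wide, with a round wooden stopper, 165 mm tall; origin at the centre of its underside. Leave it standing.
- tumbler: Bystander: loose glass tumbler, 72 mm across, 85 mm tall; origin at the centre of its underside. Leave it standing.
- tape_roll: Bystander: loose roll of paper tape lying flat, 104 mm across, 25 mm high, beside the rack; origin at the centre of its underside. Leave it.
There are look-alikes about, which are no part of the job. What is shaped like the cap_a but red is not meant.

How it is judged:
By the outcome, as a careful person would: the job done as asked, in the order asked, and still so for the second after the job is handed in, with the robot touching nothing.
It also fails if it takes over 72 s, if anything falls off the work surface, if the arm or the gripper's body presses on something with over 40 N, if the wrist force passes 120 N, or if a joint passes its speed limit or range.

## Working session

There is one attempt and no reset: what is moved stays moved. The work goes in short steps, Python scripts to look and compute and a tool call to move; the robot and the scene stay as the last step left them, time stands still between calls to the robot, and variables do not carry over. Pictures are saved under pics/ and viewed, at most 10 in all, crops included, and the job is handed in when it is done.

Besides the shell and the picture viewer there is one more tool, called after "Call:" as a command line: name --argument value ..., lists and objects as JSON in quotes. move_arm: Moves the arm, as the interface text tells. Its arguments: {"type":"object","properties":{"commands":{"type":"array"},"squeeze":{"type":"number"}},"required":["commands"]}

```bash
mkdir -p pics; ls; cat > h.py <<'E'
import numpy as np, cv2
from plant import observe, viewer, ticket, finder
def K(n):
    c=viewer.camera_info(n); f=210/np.tan(np.radians(c["fovy"])/2); return c,f
def pt(n,rc,z):
    c,f=K(n); T=np.array(c["world_to_cam"]); R=T[:3,:3]; o=-R.T@T[:3,3]
    d=R.T@np.array([(rc[1]-c["cx"])/f,-(rc[0]-c["cy"])/f,-1]); return (o+d*(z-o[2])/d[2]).round(1)
def px(n,p):
    c,f=K(n); T=np.array(c["world_to_cam"]); q=T[:3,:3]@np.array(p)+T[:3,3]
    return np.array([c["cy"]-f*q[1]/-q[2], c["cx"]+f*q[0]/-q[2]]).round(1)
def save(n,fn):
    im=viewer.grab_frame(n); cv2.imwrite(fn,im[:,:,::-1]); return im
E
python3 - <<'E'
from h import *
print({k:(v.tolist() if hasattr(v,'tolist') else v) for k,v in viewer.camera_info("top").items()})
print({k:(v.tolist() if hasattr(v,'tolist') else v) for k,v in viewer.camera_info("side").items()})
a=save("top","pics/t.png"); b=save("side","pics/s.png")
s=np.vstack([a,b]); cv2.imwrite("pics/ts.png",cv2.resize(np.hstack([a,b]),(800,300))[:,:,::-1])
for n in ["cap_a","seat_left","seat_mid","seat_right","rack","tumbler","ink_bottle","tape_roll"]:
    for c in ["top"]:
        print(c,n,[(np.round(d["location"],1).tolist(),round(d["conf"],2)) for d in finder.spot_point(c,n)])
o=observe(); print(o)
E
```

```text
pics
{'fovy': 45.30506943214408, 'cx': 270.31194778505403, 'cy': 212.52337677742887, 'world_to_cam': [[0.01143350305619143, -0.9999221939346475, -0.004988094303919522, 30.782656354473186], [0.998421030981561, 0.011141685729639856, 0.05505731316381458, -502.064211452397], [-0.05499745359178435, -0.0056097162158767365, 0.9984707362674163, -1229.9087537317255], [0.0, 0.0, 0.0, 1.0]]}
{'fovy': 43.41265765559337, 'cx': 280.3973245215854, 'cy': 216.14265108468328, 'world_to_cam': [[0.977514791464936, -0.2105063646516874, 0.012324889792345913, -466.0216690396915], [0.10451806821798484, 0.5344494228408526, 0.8387131737614834, -164.79855229456467], [-0.18314149143010522, -0.8185663594762553, 0.5444339346978164, -1219.76688671569], [0.0, 0.0, 0.0, 1.0]]}
top cap_a [([196.3, 384.4], 0.95), ([288.8, 356.1], 0.92), ([236.8, 365.0], 0.83), ([236.3, 275.2], 0.64), ([237.2, 211.7], 0.64), ([142.2, 224.4], 0.41), ([246.4, 158.5], 0.24)]
top seat_left [([141.3, 224.6], 0.55), ([154.3, 329.4], 0.19)]
top seat_mid [([148.8, 276.0], 0.62)]
top seat_right [([157.0, 334.5], 0.85)]
top rack [([157.2, 276.2], 0.61)]
top tumbler [([250.3, 414.1], 0.87)]
top ink_bottle [([246.6, 156.6], 0.87)]
top tape_roll [([184.2, 121.7], 0.86)]
{'t': 0.5, 'joint_pos': array([-1.33620827,  0.53644165, -0.004384  ,  1.5379505 ,  0.00258801,
        1.06726694, -0.07117013]), 'qvel': array([-0.00216932, -0.00049591,  0.00122395,  0.00059561,  0.00166174,
        0.0012555 ,  0.00108552]), 'joint_efforts': array([-1.01041180e-03, -5.82882178e+01,  1.04691703e+00, -2.59215850e+01,
        1.24080630e-02,  2.89099960e-03,  1.67472700e-05]), 'tcp_pos': array([192.57597921, 620.78774307, 239.24329084]), 'tcp_rot': array([ 1.06307556e-05,  1.49804504e-01,  9.88715636e-01, -3.13561289e-05]), 'wrist_force': array([-0.92486143,  0.68687767,  0.31314931]), 'ft_torque': array([-0.02455573, -0.04261423, -0.06465386]), 'gripper_force': 0.0, 'width': 0.9999949012989172}
```

View pics/t.png

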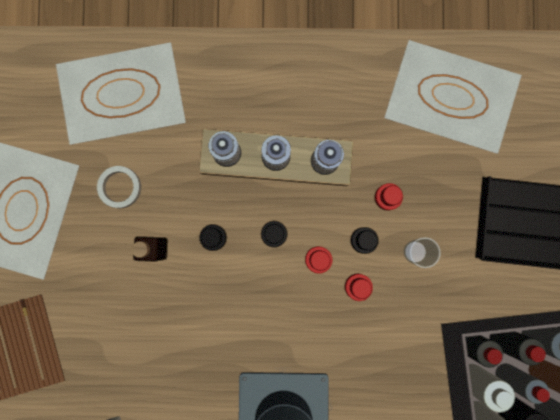

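View pics/s.png

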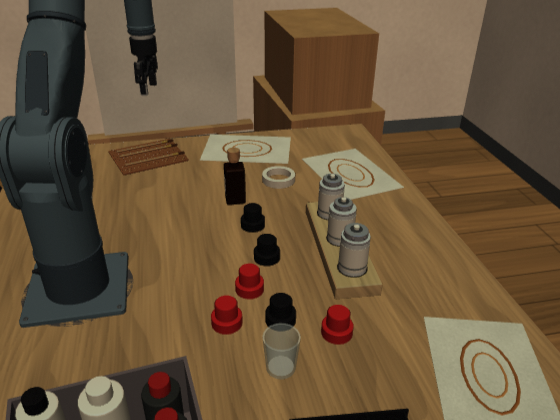

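```bash
python3 - <<'E'
from h import *
im=cv2.imread("pics/t.png"); sd=cv2.imread("pics/s.png")
viewer.grab_frame("top"); viewer.grab_frame("side")
for cam in ["top","side"]:
  for n,z in [("cap_a",0),("seat_left",130),("seat_mid",130),("seat_right",130),("rack",0),("tumbler",0),("ink_bottle",0),("tape_roll",0)]:
    print(cam,n,[(np.round(d["location"],1).tolist(),pt(cam,d["location"],z)[:2].tolist(),round(d["conf"],2)) for d in finder.spot_point(cam,n) if d["conf"]>.3])
# black crown blobs in top
g=im.max(2); 
a=cv2.resize(im[120:260,190:390],(800,560),interpolation=cv2.INTER_CUBIC)
cv2.imwrite("pics/c1.png",a)
E
```

```text
top cap_a [([239.4, 363.1], [438.0, -195.3], 0.92), ([257.9, 318.3], [390.8, -84.1], 0.85), ([235.5, 212.8], [443.4, 179.3], 0.81), ([285.5, 355.1], [323.7, -175.6], 0.68), ([236.1, 275.7], [443.7, 22.4], 0.64), ([198.5, 387.9], [540.8, -257.1], 0.57)]
top seat_left [([143.9, 223.5], [649.3, 143.3], 0.76)]
top seat_mid [([150.6, 273.8], [635.3, 29.5], 0.83)]
top seat_right [([143.1, 225.2], [651.2, 139.5], 0.51)]
top rack [([157.9, 275.7], [640.1, 24.6], 0.72)]
top tumbler [([248.0, 413.8], [418.1, -321.2], 0.91)]
top ink_bottle [([249.8, 156.7], [406.3, 318.6], 0.56)]
top tape_roll [([185.7, 119.4], [565.7, 416.2], 0.77)]
side cap_a [([322.7, 224.0], [314.4, -180.2], 0.95), ([288.0, 246.9], [380.3, -78.3], 0.84), ([329.6, 336.6], [545.1, -247.7], 0.78), ([255.9, 266.6], [448.3, 33.3], 0.74), ([227.3, 249.5], [426.9, 168.1], 0.71)]
side seat_left []
side seat_mid []
side seat_right [([249.8, 341.0], [577.6, -144.3], 0.66)]
side rack [([250.0, 340.0], [637.8, 21.1], 0.72)]
side tumbler [([364.8, 279.4], [406.5, -316.8], 0.55)]
side ink_bottle [([199.5, 235.1], [409.0, 320.3], 0.82)]
side tape_roll [([184.4, 279.2], [555.6, 383.9], 0.71)]
```

View pics/c1.png

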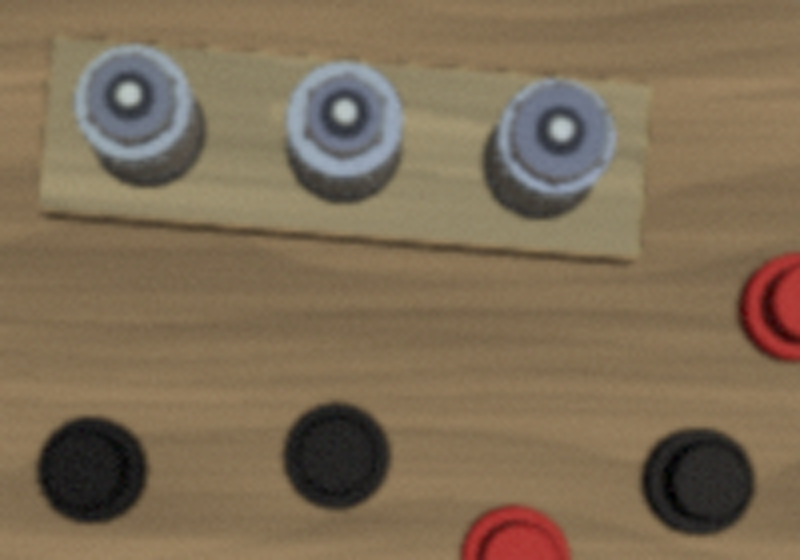

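```bash
python3 - <<'E'
from h import *
f=lambda x,y:(120+(y+.5)/4-.5,190+(x+.5)/4-.5)
for n,p,z in [("c1",(92,470),20),("c2",(336,455),40),("c3sk",(698,481),26),("c3crown",(711,481),60),("c1crown",(84,468),60)]: print(n,pt("top",f(*p),z))
for p in [(129,95),(345,112),(562,129)]: print(pt("top",f(*p),154))
print(observe()["t"])
E
```

```text
c1 [439.3 177.3  20. ]
c2 [449.9  27.7  40. ]
c3sk [ 436.8 -193.1   26. ]
c3crown [ 436.8 -194.6   60. ]
c1crown [440.2 177.3  60. ]
[645.9 144.5 154. ]
[637.6  25.  154. ]
[629.4 -94.8 154. ]
1.4
```

Call:
move_arm --commands '[{"roll":-0.1,"hand":1},{"roll":-0.1},{"roll":-0.1},{"x":-0.03,"y":-0.04},{"x":-0.03,"y":-0.04},{"x":-0.03,"y":-0.04},{"x":-0.03,"y":-0.04},{"x":-0.03,"y":-0.04}]'

```text
invalid input
```

Call:
move_arm --commands '[{"x":0,"y":0,"z":0,"roll":-0.1,"hand":1},{"x":0,"y":0,"z":0,"roll":-0.1,"hand":1},{"x":0,"y":0,"z":0,"roll":-0.1,"hand":1},{"x":-0.02,"y":-0.04,"z":0,"roll":0,"hand":1},{"x":-0.02,"y":-0.04,"z":0,"roll":0,"hand":1},{"x":-0.02,"y":-0.04,"z":0,"roll":0,"hand":1},{"x":-0.02,"y":-0.04,"z":0,"roll":0,"hand":1},{"x":-0.02,"y":-0.04,"z":0,"roll":0,"hand":1}]' --squeeze 30

```text
t: 2.2
tcp_pos: [293.1, 419.1, 239.5]
tcp_rot: [0.0, 0.0, 1.0, 0.0]
wrist_force: [1.5, -0.1, 0.4]
width: 0.997
gripper_force: 0.0
```

Call:
move_arm --commands '[{"x":-0.0245,"y":-0.0403,"z":0,"roll":0,"hand":1},{"x":-0.0245,"y":-0.0403,"z":0,"roll":0,"hand":1},{"x":-0.0245,"y":-0.0403,"z":0,"roll":0,"hand":1},{"x":-0.0245,"y":-0.0403,"z":0,"roll":0,"hand":1},{"x":-0.0245,"y":-0.0403,"z":0,"roll":0,"hand":1},{"x":-0.0245,"y":-0.0403,"z":0,"roll":0,"hand":1},{"x":0,"y":0,"z":0.04,"roll":0,"hand":1},{"x":0,"y":0,"z":0.03,"roll":0,"hand":1}]'

```text
t: 3.0
tcp_pos: [440.5, 177.3, 168.7]
tcp_rot: [0.001, 0.002, 1.0, 0.0]
wrist_force: [0.1, 1.0, -1.1]
width: 0.999
gripper_force: 0.0
```

```bash
python3 - <<'E'
from h import *
print(observe()["tcp_pos"])
save("wrist","pics/w1.png")
for x,y in [(440,177),(449,27),(437,-194)]: print(px("wrist",(x,y,60)))
for d in finder.outline_of("wrist","cap_a"): print(d["location"],d["conf"],pt("wrist",d["location"],60),d["region"].sum())
for d in finder.spot_point("wrist","cap_a"): print(d["location"],d["conf"],pt("wrist",d["location"],0))
T=np.array(K("wrist")[0]["world_to_cam"]); print(-T[:3,:3].T@T[:3,3], T[2,:3])
E
```

```text
[440.45313214 177.31584676 168.74420438]
[215.3 284.8]
[228.2  64.2]
[ 212.  -267.3]
[203.4, 88.5] 0.94 [432.   45.8  60. ] 7881
[191.2, 281.5] 0.83 [423.7 175.3  60. ] 6098
[193.9, 103.2] 0.63 [444.6  27.1   0. ]
[184.8, 284.3] 0.55 [436.9 178.4   0. ]
[358.28056051 177.49742733 304.1483223 ] [-0.30967697  0.00160148  0.95084047]
```

View pics/w1.png

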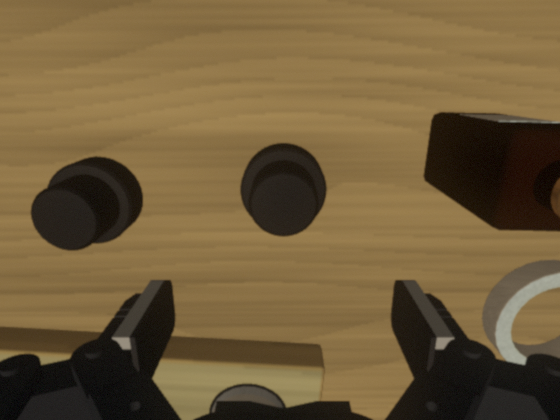

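```bash
python3 - <<'E'
from h import *
for rc in [(200,284),(212,68)]: print(pt("wrist",rc,60))
im=cv2.imread("pics/w1.png"); a=im[130:260,20:340]
a=cv2.convertScaleAbs(cv2.resize(a,None,fx=2.5,fy=2.5,interpolation=cv2.INTER_CUBIC),alpha=4,beta=-40); cv2.imwrite("pics/w1c.png",a)
# skirt outline: lowest-level silhouette
E
```

```text
[431.9 178.   60. ]
[440.3  30.9  60. ]
```

View pics/w1c.png

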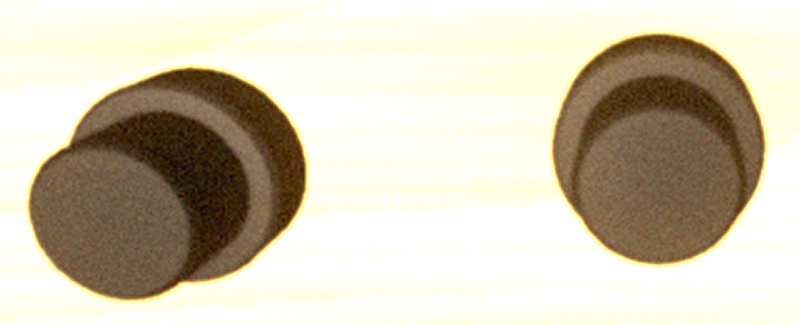

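```bash
python3 - <<'E'
from h import *
for rc in [(204.5,283.7),(219,63.6)]: print(pt("wrist",rc,60))
# skirt base: lower circle far edge ~ row 143.5 (cap1), col 283.5
print(px("wrist",(435,178,60)),px("wrist",(435,178,0)),px("wrist",(402,178,0)),px("wrist",(411,178,60)),px("wrist",(459,178,60)),px("wrist",(402,178,26)))
print(px("top",(435,178,60)),px("top",(435,178,26)))
T=np.array(K("wrist")[0]["world_to_cam"]);c=K("wrist");print(c[1],c[0]["cx"],c[0]["cy"],T)
E
```

```text
[435.1 177.8  60. ]
[445.4  27.   60. ]
[204.4 284. ] [182.6 283.8] [142.5 283.8] [169.5 284. ] [237.3 284. ] [147.6 283.9]
[238.8 210.3] [238.9 212. ]
378.55054316573217 282.6294215113667 208.29467878168862 [[ 1.17383030e-03  9.99998463e-01 -1.30197427e-03 -1.77521722e+02]
 [-9.50841098e-01  7.12933904e-04 -3.09678378e-01  4.34729497e+02]
 [-3.09676974e-01  1.60148051e-03  9.50840474e-01 -1.78529554e+02]
 [ 0.00000000e+00  0.00000000e+00  0.00000000e+00  1.00000000e+00]]
```

Call:
move_arm --commands '[{"x":0.005,"y":0.0005,"z":0.045,"roll":0,"hand":1},{"x":0,"y":0,"z":0.045,"roll":0,"hand":1},{"x":0,"y":0,"z":0.039,"roll":0,"hand":1},{"x":0,"y":0,"z":0,"roll":0,"hand":-1},{"x":0,"y":0,"z":0,"roll":0,"hand":-1},{"x":0,"y":0,"z":0,"roll":0,"hand":-1},{"x":0,"y":0,"z":0,"roll":0,"hand":-1},{"x":0,"y":0,"z":0,"roll":0,"hand":-1}]' --squeeze 40

```text
t: 3.95
tcp_pos: [436.2, 180.4, 43.0]
tcp_rot: [0.002, 0.0, 1.0, 0.001]
wrist_force: [-1.1, 0.1, 10.9]
width: 0.545
gripper_force: 41.8
```

Call:
move_arm --commands '[{"x":0,"y":0,"z":-0.04,"roll":0,"hand":-1},{"x":0,"y":0,"z":-0.05,"roll":0,"hand":-1},{"x":0,"y":0,"z":-0.05,"roll":0,"hand":-1},{"x":0,"y":0,"z":-0.05,"roll":0,"hand":-1},{"x":-0.04,"y":0,"z":-0.01,"roll":0,"hand":-1},{"x":-0.04,"y":0,"z":0,"roll":0,"hand":-1},{"x":-0.04,"y":0,"z":0,"roll":0,"hand":-1},{"x":0,"y":0,"z":0,"roll":0,"hand":-1}]'

```text
t: 4.75
tcp_pos: [559.1, 178.4, 242.8]
tcp_rot: [0.003, 0.002, 1.0, 0.0]
wrist_force: [-0.1, -0.2, -1.3]
width: 0.548
gripper_force: 41.5
```

```bash
python3 - <<'E'
from h import *
o=observe();print(o["tcp_pos"],o["tcp_rot"],o["wrist_force"],o["width"])
im=save("wrist","pics/w2.png")
for y,x in [(144.5,646),(25,637.6),(-95,629.4)]: print(px("wrist",(x,y,144)))
for n in ["seat_left","seat_mid"]:
  for d in finder.spot_point("wrist",n): print(n,d["location"],d["conf"],pt("wrist",d["location"],130))
cv2.imwrite("pics/w2e.png",cv2.convertScaleAbs(im[:,:,::-1],alpha=2,beta=0))
E
```

```text
[559.10435743 178.41668482 242.77405273] [3.35307466e-03 1.73460705e-03 9.99992765e-01 4.66386002e-04] [-0.12039204 -0.22576355 -1.30381558] 0.5482943683958109
[329.6 237.2]
[320.2  70.8]
[310.9 -99.6]
```

View pics/w2e.png

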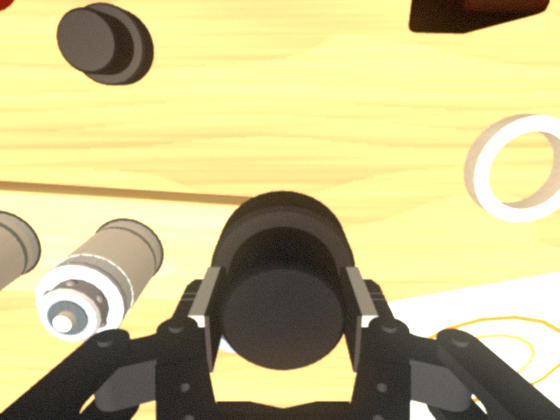

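```bash
python3 - <<'E'
from h import *
print("crown",pt("wrist",(316,283),260),"expected",px("wrist",(559,178.4,260)), px("wrist",(559+24,178.4,260)),px("wrist",(559-24,178.4,260)))
im=cv2.imread("pics/w2.png")
print(pt("wrist",(321,64),154))
a=cv2.resize(im[210:350,0:180],(720,560),interpolation=cv2.INTER_CUBIC); b=cv2.convertScaleAbs(cv2.resize(im[170:380,195:365],None,fx=2.66,fy=2.66)[:560],alpha=5,beta=-20)
b=b[:,:]; o=np.zeros((560,720+b.shape[1],3),np.uint8);o[:,:720]=a;o[:b.shape[0],720:]=b
cv2.imwrite("pics/w2c.png",cv2.resize(o,(800,int(560*800/o.shape[1])))); print(o.shape)
E
```

```text
crown [552.5 178.4 260. ] expected [331.4 283.1] [384.4 283.1] [272.2 283. ]
[628.1  28.1 154. ]
(560, 1172, 3)
```

View pics/w2c.png

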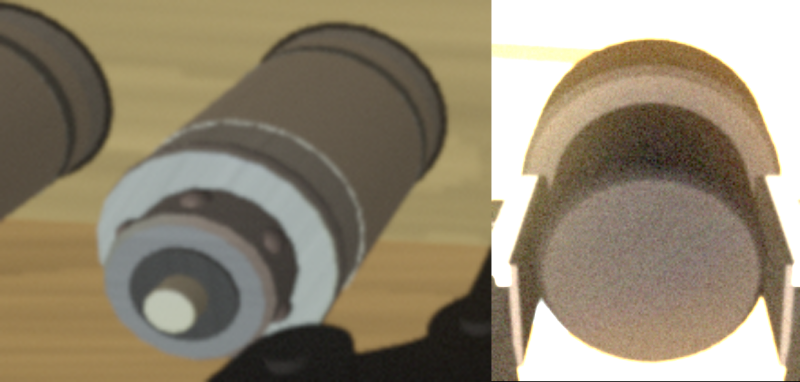

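```bash
python3 - <<'E'
from h import *
print("crown",pt("wrist",(318.7,282.8),260))
print("collar",pt("wrist",(314.4,69.6),146), "button",pt("wrist",(323.9,61.5),154))
for r in (105,275): print(pt("wrist",(314.4,r/2.73),146))
E
```

```text
crown [553.6 178.3 260. ]
collar [628.2  27.7 146. ] button [630.4  26.  154. ]
[628.1   5.7 146. ]
[628.2  49.7 146. ]
```

```bash
cat >> h.py <<'E'
from scipy.optimize import fsolve
def hull(n,x,y,z0=0,P=px):
    pts=[P(n,(x+r*np.cos(a),y+r*np.sin(a),z0+z)) for r,z in [(33,0),(33,26),(24,26),(24,58.5),(22.5,60)] for a in np.linspace(0,6.28,24)]
    return cv2.convexHull(np.float32(pts)[:,::-1])
def cen(c):
    m=cv2.moments(c); return np.array([m["m10"],m["m01"]])/m["m00"],m["m00"]
E
python3 - <<'E'
from h import *
Tw=np.array([[1.17383030e-03,9.99998463e-01,-1.30197427e-03,-1.77521722e+02],[-9.50841098e-01,7.12933904e-04,-3.09678378e-01,4.34729497e+02],[-3.09676974e-01,1.60148051e-03,9.50840474e-01,-1.78529554e+02]])
def pw(n,p):
    q=Tw[:,:3]@np.array(p)+Tw[:,3]; f=378.55; return np.array([208.295-f*q[1]/-q[2],282.63+f*q[0]/-q[2]])
def sil(im,g,tol=60):
    m=(im.max(2)<tol).astype(np.uint8); n,l,st,ce=cv2.connectedComponentsWithStats(m)
    i=l[int(g[0])-3:int(g[0])+4,int(g[1])-3:int(g[1])+4].max()
    mm=(l==i).astype(np.uint8); mm=cv2.morphologyEx(mm,cv2.MORPH_CLOSE,np.ones((5,5)))
    c=max(cv2.findContours(mm,0,1)[0],key=cv2.contourArea); h=cv2.convexHull(c); m=cv2.moments(mm,True)
    return np.array([m["m10"],m["m01"]])/m["m00"],m["m00"]
def fit(n,im,g,x0,P=px):
    c,a=sil(im,g)
    s=fsolve(lambda v:cen(hull(n,v[0],v[1],0,P))[0]-c,x0,epsfcn=1e-3,xtol=1e-3)
    print(n,c.round(1),a,"->",s.round(1),cen(hull(n,*s,0,P))[1].round())
t=cv2.imread("pics/t.png");s=cv2.imread("pics/s.png");w=cv2.imread("pics/w1.png")
for g,gs,x0 in [((237,213),(219,253),(438,178)),((234,274),(250,267),(447,27)),((240,364),(310,281),(437,-194))]:
    fit("top",t,g,x0); fit("side",s,gs,x0)
fit("wrist",w,(204,284),(438,178),pw); fit("wrist",w,(215,68),(446,27),pw)
# buttons in side
for p in [(646,144.5,154),(637.6,25,154),(629.4,-95,154)]:
    q=px("side",p); r,c=q.astype(int); a=s[r-10:r+10,c-10:c+10].astype(float).min(2); b=np.clip(a-a.max()*.8,0,None)
    yy,xx=np.mgrid[r-10:r+10,c-10:c+10]; print(q,(b*yy).sum()/b.sum(),(b*xx).sum()/b.sum(),a.max(), pt("side",((b*yy).sum()/b.sum(),(b*xx).sum()/b.sum()),154))
print(K("side")[1])
E
```

```text
Traceback (most recent call last):
AttributeError: 'float' object has no attribute 'round'
```

```bash
cat > f.py <<'E'
from h import *
Tw=np.array([[1.17383030e-03,9.99998463e-01,-1.30197427e-03,-1.77521722e+02],[-9.50841098e-01,7.12933904e-04,-3.09678378e-01,4.34729497e+02],[-3.09676974e-01,1.60148051e-03,9.50840474e-01,-1.78529554e+02]])
def pw(n,p):
    q=Tw[:,:3]@np.array(p)+Tw[:,3]; f=378.55; return np.array([208.295-f*q[1]/-q[2],282.63+f*q[0]/-q[2]])
def sil(im,g,tol=60):
    m=(im.max(2)<tol).astype(np.uint8); n,l,st,ce=cv2.connectedComponentsWithStats(m)
    i=l[int(g[0])-3:int(g[0])+4,int(g[1])-3:int(g[1])+4].max()
    mm=(l==i).astype(np.uint8); mm=cv2.morphologyEx(mm,cv2.MORPH_CLOSE,np.ones((5,5)))
    m=cv2.moments(mm,True)
    return np.array([m["m10"],m["m01"]])/m["m00"],m["m00"]
def fit(n,im,g,x0,P=px):
    c,a=sil(im,g)
    s=fsolve(lambda v:cen(hull(n,v[0],v[1],0,P))[0]-c,x0,epsfcn=1e-3,xtol=1e-3)
    print(n,c.round(1),a,"->",s.round(1),round(cen(hull(n,*s,0,P))[1]))
if __name__=="__main__":
  t=cv2.imread("pics/t.png");s=cv2.imread("pics/s.png");w=cv2.imread("pics/w1.png")
  for g,gs,x0 in [((237,213),(219,253),(438,178)),((234,274),(250,267),(447,27)),((240,364),(310,281),(437,-194))]:
    fit("top",t,g,x0); fit("side",s,gs,x0)
  fit("wrist",w,(204,284),(438,178),pw); fit("wrist",w,(215,68),(446,27),pw)
  for p in [(646,144.5,154),(637.6,25,154),(629.4,-95,154)]:
    q=px("side",p); r,c=q.astype(int); a=s[r-10:r+10,c-10:c+10].astype(float).min(2); b=np.clip(a-a.max()*.8,0,None)
    yy,xx=np.mgrid[r-10:r+10,c-10:c+10]; u=((b*yy).sum()/b.sum(),(b*xx).sum()/b.sum()); print(q,u,a.max(), pt("side",u,154))
E
python3 f.py
```

```text
top [212.5 237.1] 531.0 -> [439.3 177.9] 590Traceback (most recent call last):
  File "f.py", line 18, in <module>
    fit("top",t,g,x0); fit("side",s,gs,x0)
                       ~~~^^^^^^^^^^^^^^^^
  File "f.py", line 13, in fit
    s=fsolve(lambda v:cen(hull(n,v[0],v[1],0,P))[0]-c,x0,epsfcn=1e-3,xtol=1e-3)
    res = _root_hybr(_wrapped_func, x0, args, jac=fprime, **options)
    shape, dtype = _check_func('fsolve', 'func', func, x0, args, n, (n,))
                   ~~~~~~~~~~~^^^^^^^^^^^^^^^^^^^^^^^^^^^^^^^^^^^^^^^^^^^
    res = atleast_1d(thefunc(*((x0[:numinputs],) + args)))
                     ~~~~~~~^^^^^^^^^^^^^^^^^^^^^^^^^^^^^
    return func(*fargs)
  File "f.py", line 13, in <lambda>
    s=fsolve(lambda v:cen(hull(n,v[0],v[1],0,P))[0]-c,x0,epsfcn=1e-3,xtol=1e-3)
                          ~~~~^^^^^^^^^^^^^^^^^
  File "h.py", line 15, in hull
    pts=[P(n,(x+r*np.cos(a),y+r*np.sin(a),z0+z)) for r,z in [(33,0),(33,26),(24,26),(24,58.5),(22.5,60)] for a in np.linspace(0,6.28,24)]
         ~^^^^^^^^^^^^^^^^^^^^^^^^^^^^^^^^^^^^^^
  File "h.py", line 9, in px
    c,f=K(n); T=np.array(c["world_to_cam"]); q=T[:3,:3]@np.array(p)+T[:3,3]
        ~^^^
  File "h.py", line 4, in K
    c=viewer.camera_info(n); f=210/np.tan(np.radians(c["fovy"])/2); return c,f
ValueError: time passes only in moves, steps and waits
```

```bash
python3 - <<'E'
s=open("h.py").read()
s=s.replace("def K(n):\n    c=viewer","_C={}\ndef K(n):\n  if n not in _C: _C[n]=_K(n)\n  return _C[n]\ndef _K(n):\n    c=viewer")
open("h.py","w").write(s)
E
python3 f.py; python3 -c "
from h import *; print(observe()['t'])"
```

```text
top [212.5 237.1] 531.0 -> [439.3 177.9] 590
side [252.4 217.9] 572.0 -> [436.7 175.6] 608
top [273.6 233.7] 508.0 -> [449.4  27.8] 568
side [266.4 250.2] 683.0 -> [446.5  25.4] 726
top [364. 240.] 546.0 -> [ 436.6 -194.6] 609
side [280.2 310.3] 820.0 -> [ 435.  -190.1] 983
wrist [283.  188.7] 5940.0 -> [434.6 177.3] 6202
wrist [ 87.1 203.5] 7493.0 -> [445.4  27.5] 7911
[174.2 333. ] (np.float64(169.19661375661374), np.float64(331.81679012345677)) 138.0 [651.  171.8 154. ]
[197.8 344.2] (np.float64(192.39048096192386), np.float64(347.8048096192384)) 142.0 [654.4  47.8 154. ]
[225.4 357.3] (np.float64(225.71299093655585), np.float64(356.48237663645523)) 146.0 [627.2 -95.8 154. ]
4.9
```

Call:
move_arm --commands '[{"x":-0.04,"y":-0.012,"z":0,"roll":0,"hand":-1},{"x":-0.03,"y":-0.012,"z":0,"roll":0,"hand":-1},{"x":-0.016,"y":-0.01,"z":0.01,"roll":0,"hand":-1},{"x":0,"y":0,"z":0.023,"roll":0,"hand":-1},{"x":0,"y":0,"z":0,"roll":0,"hand":-1},{"x":0,"y":0,"z":0,"roll":0,"hand":-1},{"x":0,"y":0,"z":0,"roll":0,"hand":-1},{"x":0,"y":0,"z":0,"roll":0,"hand":-1}]'

```text
t: 5.7
tcp_pos: [640.4, 145.9, 208.8]
tcp_rot: [0.001, -0.0, 1.0, 0.0]
wrist_force: [-0.1, -0.2, -0.2]
width: 0.545
gripper_force: 41.5
```

```bash
python3 - <<'E'
from h import *
print(observe()["tcp_pos"],observe()["tcp_rot"])
im=save("side","pics/s2.png")[:,:,::-1]; b=save("top","pics/t2.png")[:,:,::-1]
a=cv2.resize(im[110:280,280:400],None,fx=3.5,fy=3.5,interpolation=cv2.INTER_CUBIC)
b=cv2.resize(b[90:260,170:280],None,fx=3.5,fy=3.5,interpolation=cv2.INTER_CUBIC)
o=cv2.convertScaleAbs(np.hstack([a,b]),alpha=1.6); print(o.shape,a.shape);cv2.imwrite("pics/s2c.png",o[:600,:800])
E
```

```text
[640.39096556 145.8850703  208.78690426] [ 8.89457541e-04 -3.91955854e-05  9.99999509e-01  4.35222226e-04]
(595, 805, 3) (595, 420, 3)
```

View pics/s2c.png

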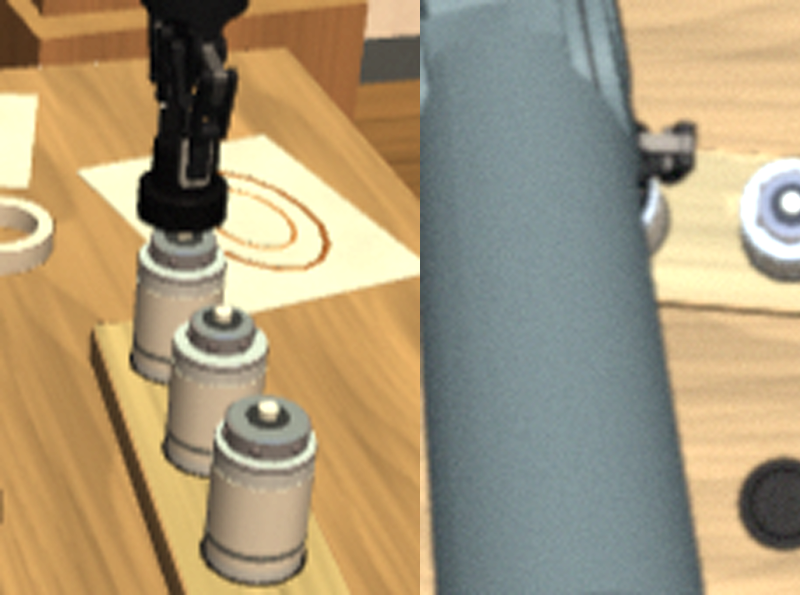

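```bash
python3 - <<'E'
from h import *
a=cv2.imread("pics/s2.png").astype(float).max(2); s=cv2.imread("pics/s.png").astype(float)
def edges(p):  # dark run subpixel at half level
    j=len(p)//2; 
    l=j
    th=60
    while p[l]<th:l-=1
    r=j
    while p[r]<th:r+=1
    return 300+l+1-(th-p[l+1])/(p[l]-p[l+1]+1e-9), 300+r-1+(th-p[r-1])/(p[r]-p[r-1]+1e-9)
for r in range(160,176):
    l,rr=edges(a[r,300:365]); print(r,round(l,1),round(rr,1),round((l+rr)/2,2))
for z in (130,154,166,179,192): print(z,px("side",(645.9,144.5,z)))
for dx in (0,5): print(px("side",(640.9+dx,144.5,179)))
# buttons: bright near predicted, tight window
for p in [(645.9,144.5,154),(637.6,25,154),(629.4,-95,154)]:
    q=px("side",p); r,c=np.round(q).astype(int)+[1,0]; w=s[r-4:r+5,c-4:c+5].min(2)
    b=np.clip(w-110,0,None); yy,xx=np.mgrid[r-4:r+5,c-4:c+5]; print(q,(b*yy).sum()/b.sum(),(b*xx).sum()/b.sum()); print(w.astype(int)[::1])
E
```

```text
160 332.4 331.2 331.79
161 332.9 331.2 332.07
162 340.5 331.5 336.02
163 319.4 344.4 331.93
164 319.2 344.3 331.73
165 319.2 344.3 331.73
166 319.2 344.3 331.73
167 319.0 344.2 331.6
168 318.8 344.1 331.45
169 318.8 344.1 331.43
170 318.9 344.0 331.44
171 319.2 344.0 331.59
172 319.7 343.6 331.64
173 321.0 343.0 332.04
174 323.0 342.2 332.64
175 324.0 340.1 332.02
130 [182.3 332.4]
154 [174.2 333. ]
166 [170.1 333.3]
179 [165.6 333.6]
192 [161.1 334. ]
[165.8 331.8]
[165.6 333.6]
[174.2 333. ] 173.1137566137566 333.5529100529101
[[ 91  47  65 111 128 129 129 126  97]
 [126  91  44  66 110 129 129 128 126]
 [114 113  83  82  96 120 119 123 125]
 [ 80  91 125 132 132 114  85 102 110]
 [ 55  81 129 138 137 122  49  75  86]
 [ 37  53  96 116 118  89  38  38  66]
 [ 36  46  78  88  86  74  36  36  40]
 [ 38  37  59  63  55  49  36  34  46]
 [ 62  47  43  44  44  43  44  56  70]]
[197.8 344.2] 196.97254004576658 344.8924485125858
[[ 81  77  73  76 128 129 128 130 130]
 [ 84  79  75  86 125 125 126 130 130]
 [ 77  88 104 111 129 128 112 120 123]
 [ 58  92 139 141 142 141  91  86 101]
 [ 39  69 122 133 134 120  63  47  67]
 [ 37  54  80 107 111  90  45  35  42]
 [ 37  50  71  82  86  77  38  36  40]
 [ 34  35  44  53  53  50  34  36  49]
 [ 58  48  42  38  39  45  44  52  75]]
[225.4 357.3] 225.75503355704697 356.38926174496646
[[ 79  74  67  67  66  62  60  57  53]
 [ 87  87  85  85  83  79  74  72  64]
 [ 85  97 107 110 115 104  90  89  84]
 [ 70 116 135 140 146 128  93  82  91]
 [ 49 117 139 141 140 139  98  56  78]
 [ 39  78 119 125 126 122  86  36  48]
 [ 35  62  79  92  96  89  54  35  37]
 [ 37  52  73  82  86  79  39  36  37]
 [ 34  37  44  54  55  49  36  35  36]]
```

Call:
move_arm --commands '[{"x":-0.0032,"y":0,"z":0.006,"roll":0,"hand":-1},{"x":0,"y":0,"z":0.006,"roll":0,"hand":-1},{"x":0,"y":0,"z":0.004,"roll":0,"hand":-1},{"x":0,"y":0,"z":0.002,"roll":0,"hand":-1},{"x":0,"y":0,"z":0.002,"roll":0,"hand":-1},{"x":0,"y":0,"z":0.002,"roll":0,"hand":-1},{"x":0,"y":0,"z":0.001,"roll":0,"hand":-1},{"x":0,"y":0,"z":0,"roll":0,"hand":-1}]'

```text
t: 6.6
tcp_pos: [643.4, 145.1, 184.2]
tcp_rot: [-0.0, 0.0, 1.0, -0.0]
wrist_force: [-0.2, -0.7, -0.3]
width: 0.551
gripper_force: 41.5
```

Call:
move_arm --commands '[{"x":0,"y":0,"z":0.001,"roll":0,"hand":-1},{"x":0,"y":0,"z":0.001,"roll":0,"hand":-1},{"x":0,"y":0,"z":0.001,"roll":0,"hand":-1},{"x":0,"y":0,"z":0.001,"roll":0,"hand":-1},{"x":0,"y":0,"z":0,"roll":0,"hand":-1},{"x":0,"y":0,"z":0,"roll":0,"hand":-1},{"x":0,"y":0,"z":0,"roll":0,"hand":-1},{"x":0,"y":0,"z":0,"roll":0,"hand":-1}]'

```text
t: 7.4
tcp_pos: [643.5, 145.1, 180.3]
tcp_rot: [0.0, 0.0, 1.0, -0.0]
wrist_force: [-0.2, -0.4, 0.3]
width: 0.547
gripper_force: 41.5
```

Call:
move_arm --commands '[{"x":0,"y":0,"z":0.001,"roll":0,"hand":-1},{"x":0,"y":0,"z":0.001,"roll":0,"hand":-1},{"x":0,"y":0,"z":0.001,"roll":0,"hand":-1},{"x":0,"y":0,"z":0,"roll":0,"hand":-1},{"x":0,"y":0,"z":0,"roll":0,"hand":-1},{"x":0,"y":0,"z":0,"roll":0,"hand":-1},{"x":0,"y":0,"z":0,"roll":0,"hand":-1},{"x":0,"y":0,"z":0,"roll":0,"hand":-1}]'

```text
t: 8.2
tcp_pos: [643.4, 145.2, 177.4]
tcp_rot: [0.0, 0.0, 1.0, 0.0]
wrist_force: [0.8, 0.2, -0.8]
width: 0.549
gripper_force: 41.5
```

Call:
move_arm --commands '[{"x":0,"y":0,"z":0.001,"roll":0,"hand":-1},{"x":0,"y":0,"z":0.001,"roll":0,"hand":-1},{"x":0,"y":0,"z":0.001,"roll":0,"hand":-1},{"x":0,"y":0,"z":0.0005,"roll":0,"hand":-1},{"x":0,"y":0,"z":0,"roll":0,"hand":-1},{"x":0,"y":0,"z":0,"roll":0,"hand":-1},{"x":0,"y":0,"z":0,"roll":0,"hand":-1},{"x":0,"y":0,"z":0,"roll":0,"hand":-1}]'

```text
t: 9.0
tcp_pos: [643.5, 145.2, 173.9]
tcp_rot: [0.0, 0.0, 1.0, -0.0]
wrist_force: [0.1, 0.9, -0.3]
width: 0.547
gripper_force: 41.5
```

Call:
move_arm --commands '[{"x":0,"y":0,"z":-0.025,"roll":0,"hand":-1},{"x":0,"y":0,"z":-0.025,"roll":0,"hand":-1},{"x":0.0028,"y":-0.04,"z":0,"roll":0,"hand":-1},{"x":0.0028,"y":-0.04,"z":0,"roll":0,"hand":-1},{"x":0.0028,"y":-0.04,"z":0,"roll":0,"hand":-1},{"x":0.0028,"y":-0.04,"z":0,"roll":0,"hand":-1},{"x":0.0028,"y":-0.04,"z":0,"roll":0,"hand":-1},{"x":0.0028,"y":-0.0395,"z":0,"roll":0,"hand":-1}]'

```text
t: 9.8
tcp_pos: [626.2, -96.0, 224.0]
tcp_rot: [0.0, 0.0, 1.0, -0.0]
wrist_force: [0.8, -0.5, -0.9]
width: 0.545
gripper_force: 41.5
```

Call:
move_arm --commands '[{"x":0,"y":0,"z":0.008,"roll":0,"hand":-1},{"x":0,"y":0,"z":0.008,"roll":0,"hand":-1},{"x":0,"y":0,"z":0,"roll":0,"hand":-1},{"x":0,"y":0,"z":0,"roll":0,"hand":-1},{"x":0,"y":0,"z":0,"roll":0,"hand":-1},{"x":0,"y":0,"z":0,"roll":0,"hand":-1},{"x":0,"y":0,"z":0,"roll":0,"hand":-1},{"x":0,"y":0,"z":0,"roll":0,"hand":-1}]'

```text
t: 10.6
tcp_pos: [626.5, -94.2, 208.0]
tcp_rot: [0.0, 0.0, 1.0, -0.0]
wrist_force: [0.2, 0.2, -0.7]
width: 0.554
gripper_force: 41.5
```

```bash
cat > sk.py <<'E'
from h import *
import sys
x,y=float(sys.argv[1]),float(sys.argv[2])  # top-frame seat
p=observe()["tcp_pos"]; im=save("side",sys.argv[3]); a=im.astype(float).max(2); zb=p[2]-float(sys.argv[4]) if len(sys.argv)>4 else p[2]-43
q=px("side",(x,y,zb+13)); g=px("side",(x,y-33,zb+13)); c0=int(q[1]); L=[]
r0=int(q[0])
for r in range(r0,r0+8):
    w=a[r]; l=c0; rr=c0
    while w[l]<60:l-=1
    while w[rr]<60:rr+=1
    L.append((l+1-(60-w[l+1])/(w[l]-w[l+1]), rr-1+(60-w[rr-1])/(w[rr]-w[rr-1])))
L=np.array(L); m=np.median(L,0); print(p.round(1),"edges",m.round(2),"mid",m.mean().round(2),"expected",(q[1]-.8).round(2),"dx mm",((q[1]-.8-m.mean())/.36).round(1))
print((L.sum(1)/2).round(2))
E
python3 sk.py 629.4 -95 pics/s3.png
```

```text
[626.5 -94.2 208. ] edges [342.21 372.28] mid 357.24 expected 357.5 dx mm 0.7
[357.39 357.38 357.33 357.24 357.11 357.06 357.18 357.18]
```

Call:
move_arm --commands '[{"x":-0.0003,"y":0,"z":0.008,"roll":0,"hand":-1},{"x":0,"y":0,"z":0.006,"roll":0,"hand":-1},{"x":0,"y":0,"z":0.004,"roll":0,"hand":-1},{"x":0,"y":0,"z":0.002,"roll":0,"hand":-1},{"x":0,"y":0,"z":0.002,"roll":0,"hand":-1},{"x":0,"y":0,"z":0.002,"roll":0,"hand":-1},{"x":0,"y":0,"z":0.001,"roll":0,"hand":-1},{"x":0,"y":0,"z":0,"roll":0,"hand":-1}]'

```text
t: 11.45
tcp_pos: [626.7, -94.3, 182.8]
tcp_rot: [-0.0, 0.0, 1.0, 0.0]
wrist_force: [0.5, -0.1, -0.2]
width: 0.545
gripper_force: 41.5
```

Call:
move_arm --commands '[{"x":0,"y":0,"z":0.001,"roll":0,"hand":-1},{"x":0,"y":0,"z":0.001,"roll":0,"hand":-1},{"x":0,"y":0,"z":0.001,"roll":0,"hand":-1},{"x":0,"y":0,"z":0.001,"roll":0,"hand":-1},{"x":0,"y":0,"z":0.001,"roll":0,"hand":-1},{"x":0,"y":0,"z":0,"roll":0,"hand":-1},{"x":0,"y":0,"z":0,"roll":0,"hand":-1},{"x":0,"y":0,"z":0,"roll":0,"hand":-1}]'

```text
t: 12.25
tcp_pos: [627.3, -94.5, 179.1]
tcp_rot: [0.001, 0.0, 1.0, -0.0]
wrist_force: [-1.4, -0.0, 7.8]
width: 0.545
gripper_force: 42.4
```

Call:
move_arm --commands '[{"x":0,"y":0,"z":0.002,"roll":0,"hand":-1},{"x":0,"y":0,"z":0.002,"roll":0,"hand":-1},{"x":0,"y":0,"z":0.002,"roll":0,"hand":-1},{"x":0,"y":0,"z":0.001,"roll":0,"hand":-1},{"x":0,"y":0,"z":0.001,"roll":0,"hand":-1},{"x":0,"y":0,"z":0,"roll":0,"hand":-1},{"x":0,"y":0,"z":0,"roll":0,"hand":-1},{"x":0,"y":0,"z":0,"roll":0,"hand":-1}]'

```text
t: 13.05
tcp_pos: [626.6, -94.6, 173.1]
tcp_rot: [0.0, 0.001, 1.0, 0.0]
wrist_force: [-10.9, 2.0, 24.3]
width: 0.547
gripper_force: 44.1
```

Call:
move_arm --commands '[{"x":0,"y":0,"z":-0.003,"roll":0,"hand":1},{"x":0,"y":0,"z":0,"roll":0,"hand":1},{"x":0,"y":0,"z":0,"roll":0,"hand":1},{"x":0,"y":0,"z":0,"roll":0,"hand":1},{"x":0,"y":0,"z":-0.03,"roll":0,"hand":1},{"x":0,"y":0,"z":-0.04,"roll":0,"hand":1},{"x":0.04,"y":0.02,"z":0,"roll":0,"hand":1},{"x":0.04,"y":0.025,"z":0,"roll":0,"hand":1}]'

```text
t: 13.85
tcp_pos: [547.1, -50.1, 243.7]
tcp_rot: [0.002, 0.002, 1.0, -0.0]
wrist_force: [0.0, 1.0, -0.4]
width: 1.0
gripper_force: 0.0
```

```bash
python3 - <<'E'
from h import *
save("side","pics/s4.png"); save("top","pics/t4.png")
for c,zs in (("side",(0,130)),("top",(0,130))):
  for d in finder.spot_point(c,"cap_a"):
    if d["conf"]>.3: print(c,np.round(d["location"],1),round(d["conf"],2),*[pt(c,d["location"],z)[:2] for z in zs])
E
```

```text
side [291.1 246.7] 0.98 [378.1 -88.9] [ 357.4 -236.9]
side [323.1 222.4] 0.92 [ 310.9 -180.7] [ 301.  -313.9]
side [329.2 336.8] 0.9 [ 545.9 -246.7] [ 498.2 -369.2]
side [320.1 283.1] 0.84 [ 440.2 -197.6] [ 409.5 -328. ]
side [181.  277.6] 0.72 [555.2 405.9] [506.  178.4]
side [257.6 265.4] 0.65 [444.1  27. ] [ 412.7 -139.6]
side [237.3 352.3] 0.55 [687.   68.8] [ 616.6 -104.5]
top [196.5 389.3] 0.72 [ 545.9 -260.6] [ 534.2 -230.6]
top [289.2 356.9] 0.61 [ 314.7 -180.1] [ 326.9 -158.4]
top [238.8 362.2] 0.55 [ 439.5 -193. ] [ 438.8 -170. ]
```

Call:
move_arm --commands '[{"x":0.0345,"y":0.026,"z":0,"roll":0,"hand":1},{"x":0.0345,"y":0.026,"z":0,"roll":0,"hand":1},{"x":0.0345,"y":0.0255,"z":0,"roll":0,"hand":1},{"x":0,"y":0,"z":0.045,"roll":0,"hand":1},{"x":0,"y":0,"z":0.045,"roll":0,"hand":1},{"x":0,"y":0,"z":0.045,"roll":0,"hand":1},{"x":0,"y":0,"z":0.03,"roll":0,"hand":1},{"x":0,"y":0,"z":0.01,"roll":0,"hand":1}]'

```text
t: 14.85
tcp_pos: [442.9, 27.6, 65.1]
tcp_rot: [-0.002, 0.001, 1.0, -0.001]
wrist_force: [0.8, -0.1, 0.0]
width: 1.0
gripper_force: 0.0
```

Call:
move_arm --commands '[{"x":0,"y":0,"z":0.012,"roll":0,"hand":1},{"x":0,"y":0,"z":0.008,"roll":0,"hand":1},{"x":0,"y":0,"z":0,"roll":0,"hand":-1},{"x":0,"y":0,"z":0,"roll":0,"hand":-1},{"x":0,"y":0,"z":0,"roll":0,"hand":-1},{"x":0,"y":0,"z":0,"roll":0,"hand":-1},{"x":0,"y":0,"z":0,"roll":0,"hand":-1},{"x":0,"y":0,"z":0,"roll":0,"hand":-1}]'

```text
t: 15.65
tcp_pos: [444.1, 28.4, 48.9]
tcp_rot: [0.001, 0.0, 1.0, 0.0]
wrist_force: [-1.1, -0.1, 5.7]
width: 0.547
gripper_force: 40.2
```

Call:
move_arm --commands '[{"x":0,"y":0,"z":0,"roll":0,"hand":0.6},{"x":0,"y":0,"z":0.003,"roll":0,"hand":0.6},{"x":0,"y":0,"z":0.003,"roll":0,"hand":0.6},{"x":0,"y":0,"z":0,"roll":0,"hand":-1},{"x":0,"y":0,"z":0,"roll":0,"hand":-1},{"x":0,"y":0,"z":0,"roll":0,"hand":-1},{"x":0,"y":0,"z":0,"roll":0,"hand":-1},{"x":0,"y":0,"z":0,"roll":0,"hand":-1}]'

```text
t: 16.45
tcp_pos: [443.2, 28.3, 41.8]
tcp_rot: [-0.0, 0.0, 1.0, -0.0]
wrist_force: [-1.0, 0.4, 2.6]
width: 0.551
gripper_force: 41.0
```

Call:
move_arm --commands '[{"x":0,"y":0,"z":-0.04,"roll":0,"hand":-1},{"x":0,"y":0,"z":-0.045,"roll":0,"hand":-1},{"x":0,"y":0,"z":-0.045,"roll":0,"hand":-1},{"x":-0.02,"y":0.01,"z":-0.035,"roll":0,"hand":-1},{"x":-0.038,"y":0.022,"z":0,"roll":0,"hand":-1},{"x":-0.038,"y":0.022,"z":0,"roll":0,"hand":-1},{"x":-0.038,"y":0.022,"z":0,"roll":0,"hand":-1},{"x":-0.038,"y":0.022,"z":0,"roll":0,"hand":-1}]'

```text
t: 17.25
tcp_pos: [616.7, 127.2, 206.7]
tcp_rot: [0.0, 0.0, 1.0, 0.0]
wrist_force: [-0.3, 0.1, 0.2]
width: 0.548
gripper_force: 41.4
```

Call:
move_arm --commands '[{"x":-0.013,"y":0.009,"z":0,"roll":0,"hand":-1},{"x":-0.013,"y":0.009,"z":0,"roll":0,"hand":-1},{"x":0,"y":0,"z":0,"roll":0,"hand":-1},{"x":0,"y":0,"z":0,"roll":0,"hand":-1},{"x":0,"y":0,"z":0,"roll":0,"hand":-1},{"x":0,"y":0,"z":0,"roll":0,"hand":-1},{"x":0,"y":0,"z":0,"roll":0,"hand":-1},{"x":0,"y":0,"z":0,"roll":0,"hand":-1}]'

```text
t: 18.05
tcp_pos: [641.2, 143.9, 207.0]
tcp_rot: [0.0, 0.001, 1.0, 0.0]
wrist_force: [-0.4, 0.1, -0.3]
width: 0.551
gripper_force: 41.4
```

```bash
python3 sk.py 645.9 144.5 pics/s5.png 41.8
```

```text
[641.2 143.9 207. ] edges [320.69 345.97] mid 333.33 expected 332.8 dx mm -1.5
[333.44 333.4  333.3  333.3  333.32 333.21 333.2  333.46]
```

Call:
move_arm --commands '[{"x":0.0017,"y":0.001,"z":0.006,"roll":0,"hand":-1},{"x":0,"y":0,"z":0.006,"roll":0,"hand":-1},{"x":0,"y":0,"z":0.004,"roll":0,"hand":-1},{"x":0,"y":0,"z":0.002,"roll":0,"hand":-1},{"x":0,"y":0,"z":0.002,"roll":0,"hand":-1},{"x":0,"y":0,"z":0.001,"roll":0,"hand":-1},{"x":0,"y":0,"z":0.001,"roll":0,"hand":-1},{"x":0,"y":0,"z":0,"roll":0,"hand":-1}]'

```text
t: 18.9
tcp_pos: [639.8, 145.1, 184.8]
tcp_rot: [0.0, 0.0, 1.0, -0.0]
wrist_force: [0.2, -0.0, -0.7]
width: 0.549
gripper_force: 41.4
```

Call:
move_arm --commands '[{"x":0,"y":0,"z":0.001,"roll":0,"hand":-1},{"x":0,"y":0,"z":0.001,"roll":0,"hand":-1},{"x":0,"y":0,"z":0.001,"roll":0,"hand":-1},{"x":0,"y":0,"z":0.001,"roll":0,"hand":-1},{"x":0,"y":0,"z":0.001,"roll":0,"hand":-1},{"x":0,"y":0,"z":0.001,"roll":0,"hand":-1},{"x":0,"y":0,"z":0.001,"roll":0,"hand":-1},{"x":0,"y":0,"z":0,"roll":0,"hand":-1}]'

```text
t: 19.7
tcp_pos: [640.6, 145.1, 179.0]
tcp_rot: [0.001, 0.0, 1.0, 0.0]
wrist_force: [-0.7, -0.2, 6.0]
width: 0.55
gripper_force: 42.0
```

Call:
move_arm --commands '[{"x":0,"y":0,"z":0.002,"roll":0,"hand":-1},{"x":0,"y":0,"z":0.002,"roll":0,"hand":-1},{"x":0,"y":0,"z":0.002,"roll":0,"hand":-1},{"x":0,"y":0,"z":0.001,"roll":0,"hand":-1},{"x":0,"y":0,"z":0.001,"roll":0,"hand":-1},{"x":0,"y":0,"z":0,"roll":0,"hand":-1},{"x":0,"y":0,"z":0,"roll":0,"hand":-1},{"x":0,"y":0,"z":0,"roll":0,"hand":-1}]'

```text
t: 20.5
tcp_pos: [640.2, 145.0, 171.8]
tcp_rot: [0.001, 0.0, 1.0, 0.0]
wrist_force: [-4.6, -1.2, 12.9]
width: 0.542
gripper_force: 42.6
```

Call:
move_arm --commands '[{"x":0,"y":0,"z":0.0015,"roll":0,"hand":-1},{"x":0,"y":0,"z":0,"roll":0,"hand":-1},{"x":0,"y":0,"z":-0.003,"roll":0,"hand":1},{"x":0,"y":0,"z":0,"roll":0,"hand":1},{"x":0,"y":0,"z":0,"roll":0,"hand":1},{"x":0,"y":0,"z":0,"roll":0,"hand":1},{"x":0,"y":0,"z":-0.03,"roll":0,"hand":1},{"x":0,"y":0,"z":-0.045,"roll":0,"hand":1}]'

```text
t: 21.3
tcp_pos: [637.5, 144.8, 243.7]
tcp_rot: [-0.003, 0.0, 1.0, -0.001]
wrist_force: [1.2, -0.1, 0.3]
width: 1.0
gripper_force: 0.0
```

Call:
move_arm --commands '[{"x":0.027,"y":-0.035,"z":0,"roll":0,"hand":1},{"x":0.027,"y":-0.04,"z":0,"roll":0,"hand":1},{"x":0.027,"y":-0.04,"z":0,"roll":0,"hand":1},{"x":0.027,"y":-0.04,"z":0,"roll":0,"hand":1},{"x":0.027,"y":-0.04,"z":0,"roll":0,"hand":1},{"x":0.027,"y":-0.04,"z":0,"roll":0,"hand":1},{"x":0.024,"y":-0.04,"z":0,"roll":0,"hand":1},{"x":0.01,"y":-0.04,"z":0,"roll":0,"hand":1}]'

```text
t: 22.1
tcp_pos: [441.0, -171.1, 246.2]
tcp_rot: [-0.0, 0.001, 1.0, 0.0]
wrist_force: [1.2, -0.3, 0.6]
width: 0.998
gripper_force: 0.0
```

Remaining: dx −8, dy −23, then down; fingers close along y (red cap and tumbler are >120 mm away).

Call:
move_arm --commands '[{"x":0.008,"y":-0.023,"z":0,"roll":0,"hand":1},{"x":0,"y":0,"z":0.04,"roll":0,"hand":1},{"x":0,"y":0,"z":0.045,"roll":0,"hand":1},{"x":0,"y":0,"z":0.04,"roll":0,"hand":1},{"x":0,"y":0,"z":0.03,"roll":0,"hand":1},{"x":0,"y":0,"z":0.01,"roll":0,"hand":1},{"x":0,"y":0,"z":0,"roll":0,"hand":1},{"x":0,"y":0,"z":0,"roll":0,"hand":1}]'

```text
t: 22.9
tcp_pos: [436.3, -193.1, 82.3]
tcp_rot: [0.001, 0.0, 1.0, -0.0]
wrist_force: [0.1, -0.2, 1.1]
width: 1.002
gripper_force: 0.0
```

```bash
python3 - <<'E'
from h import *
o=observe();print(o["tcp_pos"]); im=save("wrist","pics/w5.png")
a=cv2.convertScaleAbs(im[:,:,::-1],alpha=2); s=save("side","pics/s6.png")[:,:,::-1]
b=cv2.convertScaleAbs(cv2.resize(s[130:340,220:400],(360,420),interpolation=cv2.INTER_CUBIC),alpha=1.5)
cv2.imwrite("pics/w5e.png",np.hstack([cv2.resize(a,(430,420)),b]))
print(px("wrist",(*o["tcp_pos"][:2],60)))
E
```

```text
[ 436.29610151 -193.12052079   82.34784128]
[265.2 284.9]
```

View pics/w5e.png

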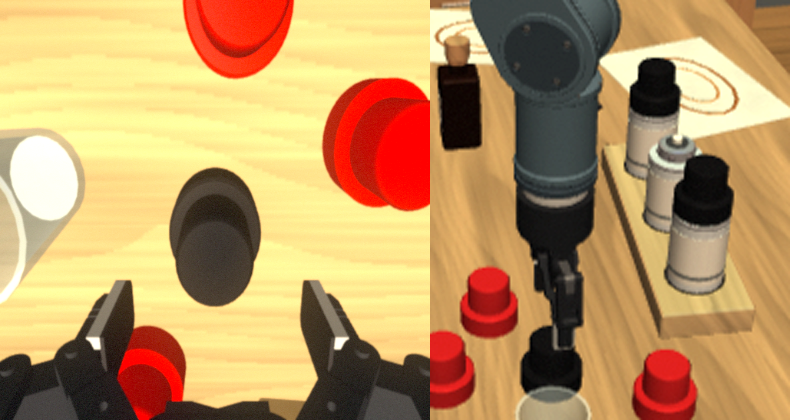

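Call:
move_arm --commands '[{"x":0.002,"y":-0.0015,"z":0.025,"roll":0,"hand":1},{"x":0,"y":0,"z":0.012,"roll":0,"hand":0.6},{"x":0,"y":0,"z":0.006,"roll":0,"hand":0.6},{"x":0,"y":0,"z":0,"roll":0,"hand":-1},{"x":0,"y":0,"z":0,"roll":0,"hand":-1},{"x":0,"y":0,"z":0,"roll":0,"hand":-1},{"x":0,"y":0,"z":0,"roll":0,"hand":-1},{"x":0,"y":0,"z":0,"roll":0,"hand":-1}]'

```text
t: 23.8
tcp_pos: [434.0, -194.3, 38.8]
tcp_rot: [0.001, 0.0, 1.0, -0.0]
wrist_force: [-0.3, 0.4, 3.9]
width: 0.548
gripper_force: 41.2
```

Call:
move_arm --commands '[{"x":0,"y":0,"z":-0.04,"roll":0,"hand":-1},{"x":0,"y":0,"z":-0.045,"roll":0,"hand":-1},{"x":0,"y":0,"z":-0.045,"roll":0,"hand":-1},{"x":0,"y":0.02,"z":-0.04,"roll":0,"hand":-1},{"x":0,"y":0.045,"z":0,"roll":0,"hand":-1},{"x":-0.02,"y":0.04,"z":0,"roll":0,"hand":-1},{"x":-0.03,"y":0.035,"z":0,"roll":0,"hand":-1},{"x":-0.03,"y":0.035,"z":0,"roll":0,"hand":-1}]'

```text
t: 24.6
tcp_pos: [514.1, -17.5, 208.7]
tcp_rot: [0.0, 0.0, 1.0, 0.0]
wrist_force: [0.9, -1.5, -0.5]
width: 0.548
gripper_force: 41.5
```

Call:
move_arm --commands '[{"x":-0.04,"y":0.015,"z":0,"roll":0,"hand":-1},{"x":-0.04,"y":0.015,"z":0,"roll":0,"hand":-1},{"x":-0.03,"y":0.01,"z":0,"roll":0,"hand":-1},{"x":-0.01,"y":0.003,"z":0,"roll":0,"hand":-1},{"x":0,"y":0,"z":0,"roll":0,"hand":-1},{"x":0,"y":0,"z":0,"roll":0,"hand":-1},{"x":0,"y":0,"z":0,"roll":0,"hand":-1},{"x":0,"y":0,"z":0,"roll":0,"hand":-1}]'

```text
t: 25.4
tcp_pos: [632.7, 23.0, 208.6]
tcp_rot: [-0.0, 0.001, 1.0, -0.0]
wrist_force: [0.5, 0.3, -0.6]
width: 0.55
gripper_force: 41.5
```

```bash
python3 sk.py 637.6 25 pics/s7.png 38.8
```

```text
[632.7  23.  208.6] edges [329.41 357.08] mid 343.24 expected 344.3 dx mm 2.9
[346.76 342.8  343.3  343.21 343.23 343.24 343.26 343.31]
```

Call:
move_arm --commands '[{"x":-0.0023,"y":0.0022,"z":0.008,"roll":0,"hand":-1},{"x":0,"y":0,"z":0.006,"roll":0,"hand":-1},{"x":0,"y":0,"z":0.005,"roll":0,"hand":-1},{"x":0,"y":0,"z":0.002,"roll":0,"hand":-1},{"x":0,"y":0,"z":0.002,"roll":0,"hand":-1},{"x":0,"y":0,"z":0.002,"roll":0,"hand":-1},{"x":0,"y":0,"z":0.001,"roll":0,"hand":-1},{"x":0,"y":0,"z":0,"roll":0,"hand":-1}]'

```text
t: 26.25
tcp_pos: [635.9, 25.8, 182.3]
tcp_rot: [-0.0, 0.0, 1.0, -0.0]
wrist_force: [0.7, -0.1, -0.3]
width: 0.549
gripper_force: 41.5
```

Call:
move_arm --commands '[{"x":0.0005,"y":-0.0004,"z":0.001,"roll":0,"hand":-1},{"x":0,"y":0,"z":0.001,"roll":0,"hand":-1},{"x":0,"y":0,"z":0.001,"roll":0,"hand":-1},{"x":0,"y":0,"z":0.001,"roll":0,"hand":-1},{"x":0,"y":0,"z":0.001,"roll":0,"hand":-1},{"x":0,"y":0,"z":0.001,"roll":0,"hand":-1},{"x":0,"y":0,"z":0.001,"roll":0,"hand":-1},{"x":0,"y":0,"z":0,"roll":0,"hand":-1}]'

```text
t: 27.05
tcp_pos: [635.9, 25.4, 176.2]
tcp_rot: [0.001, 0.0, 1.0, 0.0]
wrist_force: [-1.0, 0.9, 5.7]
width: 0.552
gripper_force: 42.2
```

Lug resistance as expected (edge ≈137 mm); press home.

Call:
move_arm --commands '[{"x":0,"y":0,"z":0.002,"roll":0,"hand":-1},{"x":0,"y":0,"z":0.002,"roll":0,"hand":-1},{"x":0,"y":0,"z":0.002,"roll":0,"hand":-1},{"x":0,"y":0,"z":0.002,"roll":0,"hand":-1},{"x":0,"y":0,"z":0.0015,"roll":0,"hand":-1},{"x":0,"y":0,"z":0,"roll":0,"hand":-1},{"x":0,"y":0,"z":0,"roll":0,"hand":-1},{"x":0,"y":0,"z":0,"roll":0,"hand":-1}]'

```text
t: 27.85
tcp_pos: [635.6, 25.3, 168.8]
tcp_rot: [0.0, 0.0, 1.0, 0.0]
wrist_force: [-9.6, -0.1, 22.5]
width: 0.547
gripper_force: 43.8
```

Call:
move_arm --commands '[{"x":0,"y":0,"z":-0.004,"roll":0,"hand":1},{"x":0,"y":0,"z":0,"roll":0,"hand":1},{"x":0,"y":0,"z":0,"roll":0,"hand":1},{"x":0,"y":0,"z":0,"roll":0,"hand":1},{"x":0,"y":0,"z":-0.03,"roll":0,"hand":1},{"x":0,"y":0,"z":-0.045,"roll":0,"hand":1},{"x":0.04,"y":0,"z":-0.02,"roll":0,"hand":1},{"x":0.04,"y":0,"z":0,"roll":0,"hand":1}]'

```text
t: 28.65
tcp_pos: [557.0, 25.4, 267.7]
tcp_rot: [0.003, 0.001, 1.0, 0.0]
wrist_force: [0.0, 0.2, -0.3]
width: 1.001
gripper_force: 0.0
```

Call:
move_arm --commands '[{"x":0.04,"y":0,"z":0,"roll":0,"hand":1},{"x":0.02,"y":0,"z":0,"roll":0,"hand":1},{"x":0,"y":0,"z":0,"roll":0,"hand":1},{"x":0,"y":0,"z":0,"roll":0,"hand":1},{"x":0,"y":0,"z":0,"roll":0,"hand":1},{"x":0,"y":0,"z":0,"roll":0,"hand":1},{"x":0,"y":0,"z":0,"roll":0,"hand":1},{"x":0,"y":0,"z":0,"roll":0,"hand":1}]'

```text
t: 29.45
tcp_pos: [495.7, 25.5, 264.6]
tcp_rot: [-0.0, 0.0, 1.0, -0.0]
wrist_force: [-0.3, -0.3, 0.1]
width: 1.001
gripper_force: 0.0
```

```bash
python3 - <<'E'
from h import *
print(observe()["tcp_pos"]); im=save("side","pics/s8.png")[:,:,::-1]
# cap silhouettes on cans: expected vs measured dark region for each seat (top-frame, -2mm)
a=im.max(2)
for x,y in [(643.5,144.5),(635.5,25),(627.3,-95)]:
    h=hull("side",x,y,130); m=np.zeros(a.shape,np.uint8); cv2.fillPoly(m,[h.astype(int)],1)
    r,c=px("side",(x,y,130)).astype(int); col=a[r-40:r+25,c]; d=np.where(col<60)[0]+r-40
    print("dark share in hull",(a[m>0]<60).mean().round(2),"dark rows at axis",d.min(),d.max(),"expected",h[:,0,1].min().round(1),h[:,0,1].max().round(1))
E
```

```text
[495.71732804  25.51708875 264.59692898]
dark share in hull 0.88 dark rows at axis 159 206 expected 157.9 188.6
dark share in hull 0.91 dark rows at axis 166 230 expected 180.2 213.6
dark share in hull 0.91 dark rows at axis 196 242 expected 206.4 242.9
```

```bash
python3 -c "
import cv2
s=cv2.imread('pics/s8.png');cv2.imwrite('pics/f.png',cv2.resize(s[110:410,200:420],None,fx=2,fy=2,interpolation=cv2.INTER_CUBIC))"
```

```text
(no output)
```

View pics/f.png

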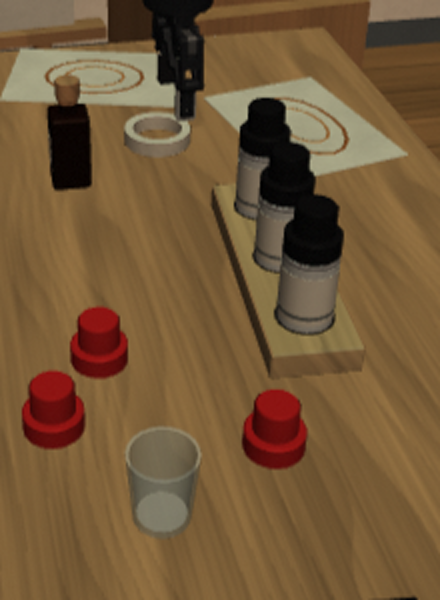

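All three cans, crop pixels (265,140), (288,190) and (312,240), carry upright caps sitting on their shoulders. The bottle, tumbler and tape roll are still standing.

```bash
python3 -c "
from plant import ticket
print(ticket.hand_in())"
```

```text
the job is handed in; nothing more can be done
None
```

All three cans are capped, each with the cap that met lug resistance on it and pressed home to the shoulder. The gripper is clear, the ink bottle, tumbler and tape roll were left alone, and I handed the job in at about 29.5 s; no verdict came back.

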